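# Slide the carrier plate out over the end of the warmer

### The arm

A 6-joint arm with a two-finger parallel gripper is mounted at the origin on the work surface. World frame = base frame: x ahead of the robot, y to its left, z up, the work surface at z = 0. Lengths are in m, angles in rad, forces in N, time in s.
With the tool pointing down it reaches from about 0.35 to 0.975 m from the base axis. Payload 7.1 kg.
Tool frame: the origin (TCP) lies midway between the tips of the shut fingers; the grasp point (between the pads) lies 19 mm behind it; z points along the fingers, x is the direction in which the jaws open and shut, and the axes are right-handed (so a half turn about z gives the same grasp; the last joint's range is limited). The gripper opens to 88 mm and grips with 3 to 60 N. Pads are 20 mm wide; open, the fingers measure 115 mm over their backs; the gripper's body (75 mm by 178 mm) begins 61 mm behind the grasp point.
Start: joints at [1.181, 0.423, 1.63, -0, 1.089, -0.019], TCP at [0.226, 0.583, 0.223] pointing down, gripper open.
Joint ranges: [-3, 3], [-0.9, 2.11], [0.09, 2.58], [-1.31, 4.45], [0.11, 2.69], [-2.54, 2.54]. Speed limits (rad/s): [2.39, 2.39, 3.01, 3.14, 3.14, 3.14].

### API

Orientations are given as a unit quaternion [w, x, y, z].
In Python, from station import move_pose, movel, movej, command_gripper, wait, inverse_kinematics, read_camera, camera_info, MotionError, job_done, get_time, get_joint_pos, get_qvel, get_effort, get_tcp_pos, get_ee_rot, get_ft_force, get_ft_torque, get_grip_width gives the robot as it stands. Calls block until the motion is done:
- move_pose(position, orientation): joint-space move of the TCP to a pose.
- movel(position, frame=None, v=0.15, until_force=None): straight line of the TCP; frame=None keeps the orientation; v is the mean speed in m/s. With until_force (N) it stops when the force on the tool has changed by that much, and returns True; else False.
- movej(angles): joint-space move.
- command_gripper(opening): opening from 0.0 (shut) to 1.0 (fully open); the grip force is fixed at half the most; returns when the fingers have stopped.
- wait(seconds).
- inverse_kinematics(position, orientation): joint angles nearest the present ones, or None.
- read_camera(name): name is "scene" or "top"; returns the picture (480x640x3 uint8, red, green, blue); there is no depth.
- camera_info(name): a dict with "intrinsics" (3x3 intrinsics, pixels), "dist" ([k1, k2, p1, p2, k3] as OpenCV has them; the pictures are not rectified), "T" (4x4, takes a point from camera to world coordinates). Camera axes: x right, y up, looking along -z (the intrinsics and any distortion apply to the point x, -y, -z); pixel columns grow to the right and rows downward; lengths in m; the calibration is good to about 2 mm. A picture is of the moment at which its call begins. camera_info takes no time and is no camera call.
A pose or a line that the arm cannot do raises MotionError and nothing moves.
- job_done(): hands the job in, once; it reports no verdict.
Readings, each from a call of its own:
- get_time(): time.
- get_joint_pos(): joint angles.
- get_qvel(): joint speeds.
- get_effort(): joint torques, N m.
- get_tcp_pos(): TCP position.
- get_ee_rot(): TCP orientation.
- get_ft_force(): force on the tool from outside, world axes, zero at the start.
- get_ft_torque(): the same for the moment, N m.
- get_grip_width(): opening from 0.0 (shut) to 1.0 (fully open).
Only numpy, scipy, OpenCV 4.12 (cv2) and the standard library are available. Lean on these libraries where they do the work, as an engineer would, in place of code of your own. Each camera call takes 0.05 s, during which the arm holds its last target. There are 200 camera calls.

### The job

Push the red stop along its slot all the way to the far side of the slide warmer, so that it no longer blocks the end of the ledge. Then push the flat grey carrier plate along the ledge until its whole teal band, and no more than about a finger's width of the grey behind it, sticks out past the open end, so that someone can take it by its edge later. Only push, do not pick anything up or let the plate tip; leave the stop on the far side, and leave the bottles and other things on the bench where they are.

Things in the scene. Friction and masses are not known exactly. Their poses are not given: they have to be found in the camera images.
- warmer: Fixed slide warmer: white box, flat aluminium deck, 180 (x) by 330 (y) by 60 mm high. Origin: centre of underside; x away from the robot, y along the ledge to the open end (robot's left); yaw within 0.3 rad. The plate's lane runs along y at x = -30 mm; a dark rail 6 mm high on the deck at x = 22 to 28, y = -165 to 100 mm bounds its far side, nothing the near side. Both deck ends are free.
- ledge_end (a point): Point on the edge of the deck at the open end of the ledge, on the middle line of the lane, at deck height (warmer's x = -30, y = +165, z = 60 mm); axes as the warmer's.
- plate: Loose flat carrier plate, 80 (x) by 150 (y) by 6 mm thick, 0.13 to 0.27 kg, grey with a teal band 35 mm wide across its +y end. It lies flat on the deck. Origin at the centre of its underside; its y points along its length to the teal end, roughly along the warmer's y (start within 0.05 rad). Grey rear edge at y = -75 mm.
- plate_front (a point): Middle of the plate's teal leading edge, half-way up its thickness (75 mm from the plate's middle).
- plate_mid (a point): Centre of the plate, half-way up its thickness (3 mm above the deck when lying flat).
- stop (a joint): Position of the red stop along its slot in m: 0 at the robot's side, 0.115 at the end of the slot on the far side. It slides along the warmer's x only, held by friction of about 1.5 N, and stays where left. It starts between 0 and 0.035, in the way of the plate; the plate cannot push it aside.
- stop_mid (a point): Centre of the red stop, a block 22 (x) by 16 (y) by 38 mm high standing on the deck (1 to 39 mm above it) near the open end, at the warmer's y = +135 mm; its x in the warmer is -55 mm plus the joint value.
- amber_jar: Bystander, not to be disturbed: small amber screw-cap jar, 36 mm across, 58 mm tall, standing on the warmer's deck behind the back rail. Origin at the centre of its underside.
- wash_bottle: Bystander, not to be disturbed: white wash bottle with blue cap and spout, 70 mm across, 208 mm tall, on the bench past the warmer's end away from the stop. Origin at the centre of its underside.
- beaker: Bystander, not to be disturbed: clear glass beaker, 66 mm across, 80 mm tall, on the bench. Origin at the centre of its underside.
- dish: Bystander, not to be disturbed: white ceramic dish, 72 mm across, 25 mm tall, on the bench. Origin at the centre of its underside.
- tweezers: Bystander, not to be disturbed: steel tweezers, 130 mm long, lying on the bench on the robot's side of the warmer. Origin at the centre of its underside.
- vial: Bystander, not to be disturbed: small glass vial with white cap, 26 mm across, 50 mm tall, on the bench on the robot's side of the warmer. Origin at the centre of its underside.
- reagent_bottle: Bystander, not to be disturbed: amber reagent bottle with teal cap, 84 mm across, 180 mm tall, on the bench to the left. Origin at the centre of its underside.
Mind the look-alikes: they are no part of the job. There is more than one size of the plate; the job needs the smallest.

How it is judged:
On the way, in this order (a step that is already met when the one before it is completed fails the run):
1. the red stop is pushed to the far end of its slot (value of joint stop above 0.1 m), for 0.2 s.
2. the plate's teal band sticks out past the open end, the plate lying flat on the ledge (y of plate_front in the frame of ledge_end between 0.033 and 0.06 m and x of plate_mid in the frame of ledge_end between -0.03 and 0.03 m and z of plate_mid in the frame of ledge_end between -0.001 and 0.007 m and angle between plate's own z axis and vertical below 0.06 rad and angle between the y axis of plate and the y axis of warmer, either way round below 0.15 rad), for 0.2 s.
At the end, for the whole second after the job is handed in: The plate lies flat and still on the ledge, within 30 mm of the lane's middle line and 0.15 rad of its direction, its teal edge 33 to 60 mm past the open end (band 35 mm, up to 25 mm of grey); the stop is in the last 15 mm of its slot on the far side (all of step 2 and value of joint stop above 0.1 m and linear speed of plate below 0.01 m/s); the robot touches nothing.
It fails at once if the plate is lifted off the ledge (z of plate_mid in the frame of ledge_end above 0.015 m).
It fails at once if the plate tips or falls off the ledge (angle between plate's own z axis and vertical above 0.15 rad or z of plate_mid in the frame of ledge_end below -0.012 m).
It fails at once if a bystander (jar, bottle, beaker, dish, tweezers or vial) is moved more than 20 mm or knocked over (distance of any of amber_jar, wash_bottle, beaker, dish, tweezers, vial, reagent_bottle from where it was at the start of the episode above 0.02 m or angle between any of amber_jar, wash_bottle, beaker, dish, tweezers, vial, reagent_bottle's own z axis and vertical above 0.4 rad).
It also fails if it takes over 58 s, if anything falls off the work surface, if the arm or the gripper's body presses on something with over 40 N, if the wrist force passes 120 N, or if a joint passes its speed limit or range.

## Working session

There is one attempt and no reset: what is moved stays moved. The work goes in short steps, each a Python script; the robot and the scene stay as the last script left them, time stands still between calls to the robot, and variables do not carry over. Pictures are saved under pics/ and viewed, about 8 in all and at most 12, crops included, and the job is handed in when it is done.

```bash
ls; mkdir -p pics
python3 - <<'E'
from station import *
import cv2,numpy as np
for n in("scene","top"):
    im=read_camera(n); cv2.imwrite(f"pics/{n}0.png",im[:,:,::-1])
    c=camera_info(n); print(n,np.round(c["intrinsics"],1).tolist(),c["dist"],np.round(c["T"],3).tolist())
print(get_time(),get_tcp_pos(),get_ee_rot())
E
```

```text
pics
scene [[586.9, 0.0, 322.9], [0.0, 586.9, 235.9], [0.0, 0.0, 1.0]] [-0.18688831  0.          0.          0.          0.        ] [[0.673, -0.559, 0.484, 1.233], [0.739, 0.495, -0.456, -0.542], [0.015, 0.665, 0.746, 1.211], [0.0, 0.0, 0.0, 1.0]]
top [[624.8, 0.0, 317.3], [0.0, 624.8, 242.3], [0.0, 0.0, 1.0]] [-0.03946204  0.          0.          0.          0.        ] [[0.002, 0.985, -0.173, 0.211], [-1.0, 0.003, 0.009, 0.136], [0.01, 0.173, 0.985, 1.885], [0.0, 0.0, 0.0, 1.0]]
0.1 [0.22626844 0.58209723 0.22198659] [ 3.53501455e-04  8.25334792e-01  5.64643293e-01 -5.54587434e-04]
```

View pics/top0.png

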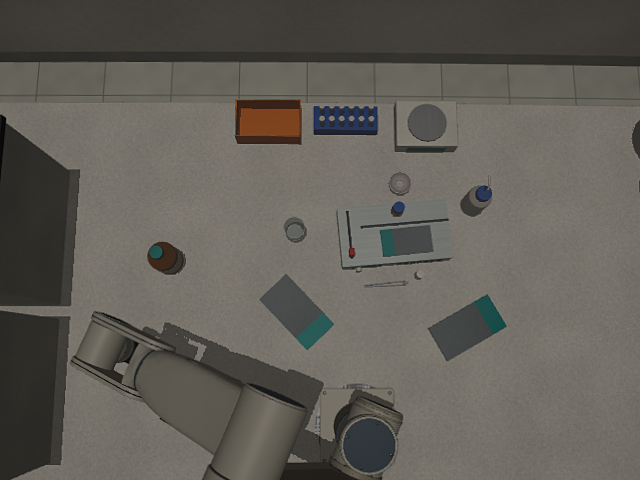

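View pics/scene0.png

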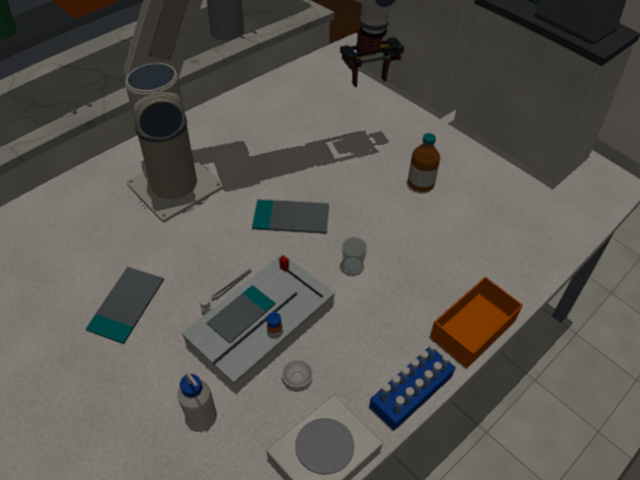

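Top view: three plates could be meant. They are at (406,240) on the warmer deck, at (297,312) and at (467,327); the last two are larger and lie on the bench. I choose the one on the warmer: it is the smallest and on the ledge. The stop is at (352,252), the slot runs up to (348,212), and the jar is at (398,208). I'll check this in a close crop.

Run:
```python
import cv2
im=cv2.imread("pics/top0.png")[190:300,325:465]
cv2.imwrite("pics/crop1.png",cv2.resize(im,None,fx=5.5,fy=5.4,interpolation=cv2.INTER_CUBIC))
im=cv2.imread("pics/scene0.png")[240:390,175:345]
cv2.imwrite("pics/crop2.png",cv2.resize(im,None,fx=4,fy=4,interpolation=cv2.INTER_CUBIC))
```

```text
(no output)
```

View pics/crop1.png

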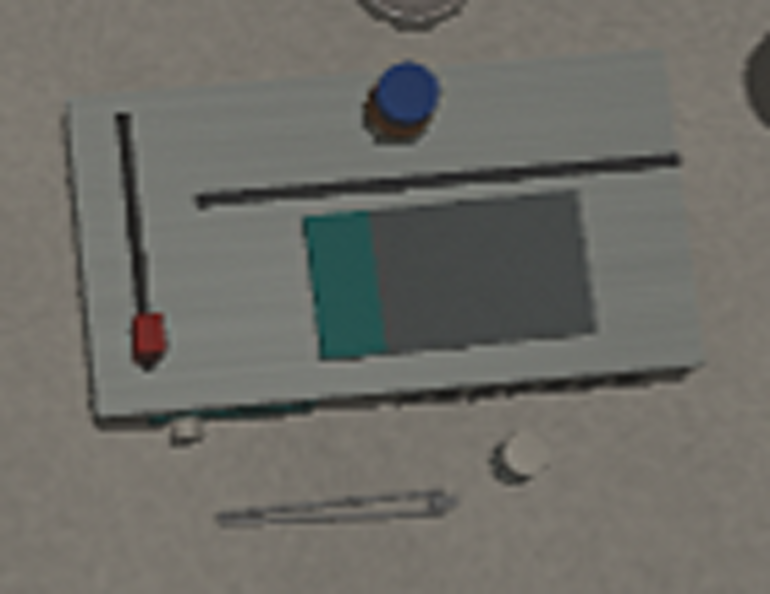

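View pics/crop2.png

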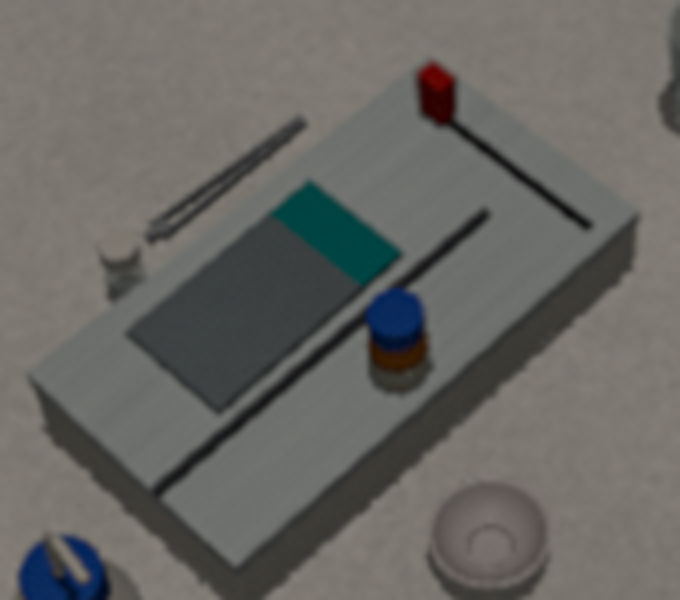

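```bash
cat > h.py <<'E'
from station import *
import numpy as np, cv2
from scipy.optimize import least_squares
from scipy.spatial.transform import Rotation as R
def proj(n,P):
    c=camera_info(n); T=np.linalg.inv(c["T"]); P=np.asarray(P,float)
    Q=(P@T[:3,:3].T+T[:3,3])*[1,-1,-1]
    return cv2.projectPoints(Q,np.zeros(3),np.zeros(3),np.array(c["intrinsics"]),np.array(c["dist"]))[0][:,0]
def rect(p,hx,hy,z):
    c,s=np.cos(p[2]),np.sin(p[2]); l=np.array([[-hx,hy],[hx,hy],[hx,-hy],[-hx,-hy]])
    return np.c_[l@np.array([[c,s],[-s,c]])+p[:2],np.full(4,z)]
def fit(obs,hx,hy,z,p0):
    f=lambda p:np.concatenate([(proj(n,rect(p,hx,hy,z))-o).ravel() for n,o in obs.items()])
    r=least_squares(f,p0); return r.x,r.fun
def ray(n,uv,z):  # pixel to plane z
    return least_squares(lambda p:(proj(n,[[p[0],p[1],z]])-uv).ravel(),[.6,0]).x
def top1(a): return (np.array(a)+.5)/[5.5,5.4]-.5+[325,190]
def sc2(a): return (np.array(a)+.5)/4-.5+[175,240]
E
python3 - <<'E'
from h import *
W={"top":top1([(96,412),(68,102),(668,50),(700,366)]),"scene":sc2([(432,62),(638,215),(237,568),(33,378)])}
P={"top":top1([(320,360),(303,217),(578,191),(597,332)]),"scene":sc2([(310,181),(402,254),(221,412),(127,332)])}
for n in [["top"],["scene"],["top","scene"]]:
    w,e=fit({k:W[k] for k in n},.09,.165,.06,[.7,0,0]); p,e2=fit({k:P[k] for k in n},.04,.075,.066,[.7,0,0])
    c,s=np.cos(w[2]),np.sin(w[2]); loc=lambda q:np.round(np.array([[c,s],[-s,c]])@(np.array(q)-w[:2]),4)
    print(n,w.round(4),abs(e).max().round(2),p.round(4),abs(e2).max().round(2),"plate in w",loc(p[:2]),(p[2]-w[2]).round(3))
for nm,uv,z in [("wash cap",(484,193),.19),("jar",(398,208),.118),("vial",(419,275),.05)]: print(nm,loc(ray("top",uv,z)))
print("stop top",loc(ray("top",top1((149,328)),.099)),loc(ray("scene",sc2((437,73)),.099)))
E
```

```text
['top'] [ 0.5623 -0.1107  0.084 ] 1.17 [ 0.5369 -0.145   0.1027] 0.16 plate in w [-0.0282 -0.032 ] 0.019
['scene'] [ 0.5683 -0.1141  0.0915] 1.05 [ 0.5411 -0.1486  0.1118] 0.53 plate in w [-0.0302 -0.0319] 0.02
['top', 'scene'] [ 0.5656 -0.1125  0.0889] 1.95 [ 0.5391 -0.147   0.1083] 1.15 plate in w [-0.0294 -0.032 ] 0.019
wash cap [ 0.0641 -0.242 ]
jar [ 0.0573 -0.0074]
vial [-0.1354 -0.0583]
stop top [-0.0522  0.1374] [-0.0529  0.135 ]
```

```bash
cat >> h.py <<'E'
w=np.array([.5656,-.1125,.0889])
c,s=np.cos(w[2]),np.sin(w[2])
def W(x,y,z): return [w[0]+c*x-s*y,w[1]+s*x+c*y,z]
def L(p): return np.round(np.array([[c,s],[-s,c]])@(np.array(p[:2])-w[:2]),4)
def quat(sg):
    x=np.array([c,s,0])*sg; z=np.array([0,0,-1.]); return R.from_matrix(np.c_[x,np.cross(z,x),z]).as_quat(scalar_first=True)
E
python3 - <<'E'
from h import *
p=W(-.105,.135,.25)
qs=[(abs(j[5]),sg) for sg in(1,-1) if (j:=inverse_kinematics(p,quat(sg))) is not None]; print(qs)
sg=min(qs)[1]; q=quat(sg)
command_gripper(0.0)
move_pose(p,q)
movel(W(-.105,.135,.082),v=.15)
f0=get_ft_force()
print("hit",movel(W(.06,.135,.082),v=.06,until_force=8),L(get_tcp_pos()),get_ft_force()-f0,get_time(),get_joint_pos().round(2))
im=read_camera("scene"); cv2.imwrite("pics/s1.png",cv2.resize(im[200:400,150:400,::-1],None,fx=3,fy=3))
E
```

```text
[(np.float64(0.08724162565010474), 1)]
hit True [0.0393 0.1351] [ 0.31833819  0.59222851 -1.83531951] 7.0167 [ 0.02  0.57  1.78 -0.    0.8  -0.07]
```

View pics/s1.png

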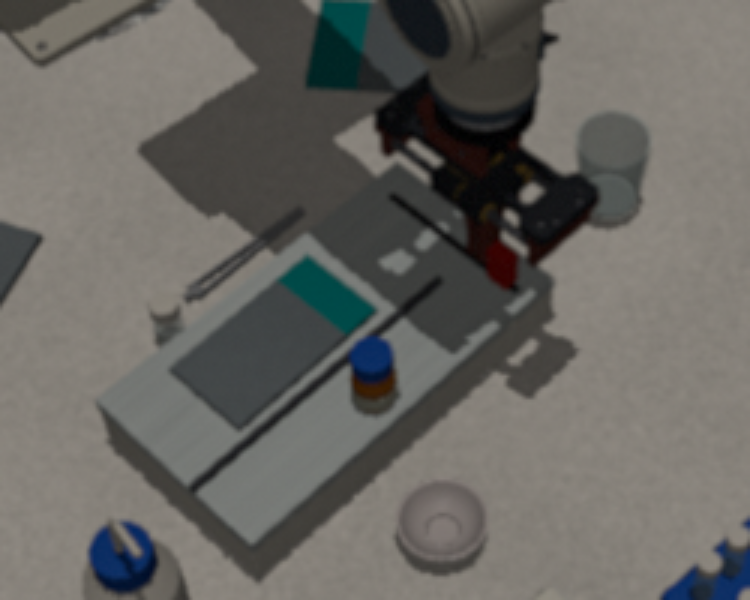

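The stop is at about (500,265) in the crop, close to the slot end at (516,291). I'll push once more to confirm it has reached the end, then retreat and measure.

Run:
```python
from h import *
print("hit",movel(W(.06,.135,.082),v=.03,until_force=15),L(get_tcp_pos()))
movel(W(.0,.135,.082)); movel(W(-.0,.135,.19))
movel(W(-.03,-.05,.19),v=.2)
print(get_time())
def red(im):
    h=cv2.cvtColor(im,cv2.COLOR_RGB2HSV); return ((h[...,0]<6)|(h[...,0]>174))&(h[...,1]>180)&(h[...,2]>50)
for n in("scene","top"):
    im=read_camera(n); v,u=np.nonzero(red(im)); k=(u>250)&(u<370)&(v>180)&(v<320)
    if n=="top": print("red in top",k.sum())
    if k.sum(): print(n,k.sum(),u[k].mean(),v[k].mean(),"stop mid",L(ray(n,[u[k].mean(),v[k].mean()],.08)), "expected px",proj(n,[W(.06,.135,.08)]))
    if n=="scene": cv2.imwrite("pics/s2.png",cv2.resize(im[200:400,150:400,::-1],None,fx=3,fy=3))
```

```text
hit True [0.0391 0.1353]
9.7417
scene 43 317.13953488372096 284.7906976744186 stop mid [0.0531 0.1411] expected px [[317.51494375 287.86984866]]
red in top 4
top 4 347.0 211.25 stop mid [0.0686 0.1383] expected px [[348.39274295 213.98375508]]
```

The stop is at the slot end: a firm hit at the same position, and its pixels match joint ≈0.115. Next, the plate.

Run:
```python
from h import *
command_gripper(0.55)
movel(W(-.028,-.130,.19),v=.15); movel(W(-.028,-.130,.075),v=.12)
hit=movel(W(-.028,-.130,.050),v=.015,until_force=4); z=get_tcp_pos()[2]; print("deck",hit,z,get_grip_width())
assert hit
z+=.0025; movel(W(-.028,-.130,z),v=.02); print(get_tcp_pos()[2])
f0=get_ft_force()
print(movel(W(-.029,.030,z),v=.05,until_force=15),L(get_tcp_pos()),get_tcp_pos()[2],get_ft_force()-f0,get_time())
im=read_camera("scene"); cv2.imwrite("pics/s3f.png",im[:,:,::-1]); cv2.imwrite("pics/s3.png",cv2.resize(im[200:400,150:350,::-1],None,fx=3,fy=3))
```

```text
deck True 0.0606925831357429 0.5509860764465208
0.06316130171075945
False [-0.029   0.0299] 0.06318468893462198 [ 0.29327948 -2.3692707  -0.30972934] 17.15
```

View pics/s3.png

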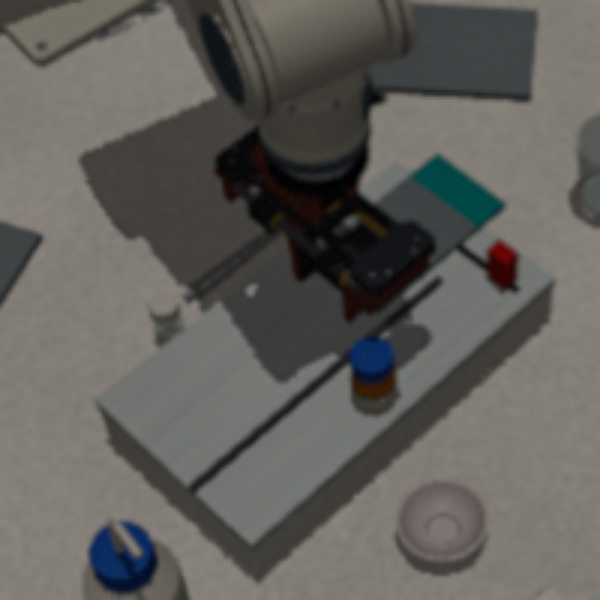

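The plate has its teal band mostly out past the open end; its front corners are at (437,154) and (506,205) in the crop. I'll measure those and finish the push.

Run:
```python
from h import *
a=[L(ray("scene",(np.array(k)+.5)/3-.5+[150,200],.066)) for k in((437,154),(506,205))]
f=np.mean(a,0); print(a,"front",f,"overhang",f[1]-.165)
h=np.clip(f[1]-.150-.030,0.006,.016); print("pad half",f[1]-.18)
y=.165+.046-.150-.010
z=get_tcp_pos()[2]
print(movel(W(-.029,y,z),v=.04,until_force=15),L(get_tcp_pos()))
wait(.3); movel(W(-.029,y-.03,z),v=.08); movel(W(-.029,y-.03,.25),v=.15); movel(W(-.15,-.12,.3),v=.2)
print(get_time())
for n in("scene","top"): cv2.imwrite(f"pics/{n}4.png",read_camera(n)[:,:,::-1])
cv2.imwrite("pics/s4.png",cv2.resize(cv2.imread("pics/scene4.png")[200:350,200:350],None,fx=4,fy=4,interpolation=cv2.INTER_CUBIC))
cv2.imwrite("pics/t4.png",cv2.resize(cv2.imread("pics/top4.png")[190:300,325:465],None,fx=5.5,fy=5.4,interpolation=cv2.INTER_CUBIC))
```

```text
[array([-0.068 ,  0.1896]), array([0.0125, 0.1892])] front [-0.02775  0.1894 ] overhang 0.024400000000000005
pad half 0.00940000000000002
False [-0.0291  0.0513]
21.2
```

View pics/s4.png

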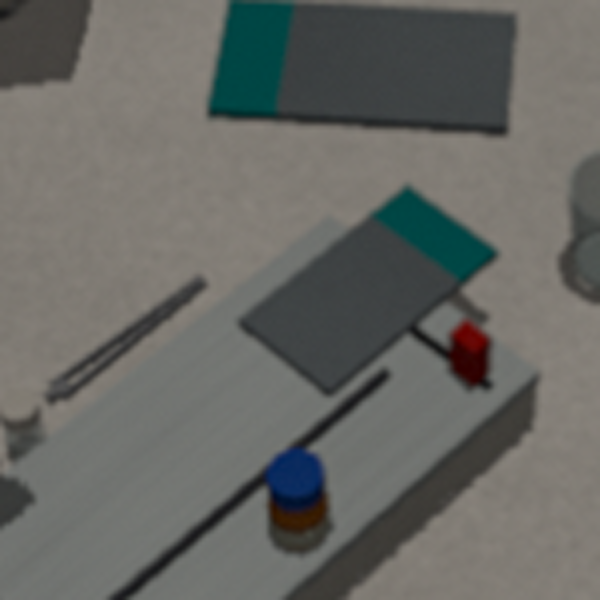

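View pics/t4.png

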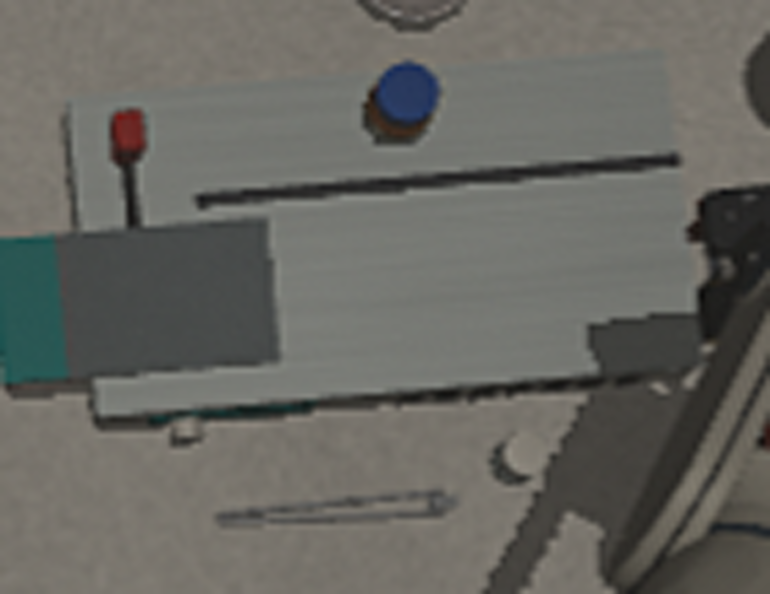

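The plate lies flat with the teal band and a little grey past the edge, the stop is at the far end, and the jar, tweezers and vial look unmoved. I'll do one numeric check, then hand in.

Run:
```python
from h import *
o=(np.array([(408,186),(497,254),(330,394),(240,322)])+.5)/4-.5+[200,200]
ws=np.array([.5683,-.1141,.0915]); wt=np.array([.5623,-.1107,.084])
def rel(p,w): c,s=np.cos(w[2]),np.sin(w[2]); q=np.array([[c,s],[-s,c]])@(p[:2]-w[:2]); return q,p[2]-w[2],q[1]+.075-.165
p,e=fit({"scene":o},.04,.075,.066,[.55,0,0]); print("scene",rel(p,ws),rel(p,w),abs(e).max())
r=[np.round(ray("top",top1(k),.066),4) for k in((268,219),(278,361))]
m=np.mean(r,0); 
for ww in(w,wt): c_,s_=np.cos(ww[2]),np.sin(ww[2]); print("top: overhang from rear edge", (np.array([[c_,s_],[-s_,c_]])@(m-ww[:2]))[1]+.15-.165)
d0=ray("top",top1((149,340)),.08); d1=ray("top",top1((128.5,136.5)),.08); print("stop travel",np.linalg.norm(d1-d0))
a,b=[cv2.imread(f"pics/scene{i}.png").astype(int) for i in(0,4)]
d=(abs(a-b).max(2)>40).astype(np.uint8); n,_,st,_=cv2.connectedComponentsWithStats(cv2.dilate(d,np.ones((3,3))))
print([s.tolist() for s in st[1:] if s[4]>40])
```

```text
scene (array([-0.02965798,  0.13882595]), np.float64(-0.0008237459299982736), np.float64(0.048825945939943854)) (array([-0.02747154,  0.13691497]), np.float64(0.0017762540700017176), np.float64(0.04691497050555474)) 0.5959780710523432
top: overhang from rear edge 0.05112149757021736
top: overhang from rear edge 0.04889506968485832
stop travel 0.11327211138377542
[[88, 0, 85, 137, 5344], [375, 0, 20, 7, 116], [155, 8, 18, 19, 263], [339, 23, 66, 65, 2001], [172, 50, 40, 29, 576], [116, 79, 10, 12, 74], [184, 97, 35, 26, 662], [166, 103, 15, 31, 265], [103, 130, 287, 219, 18091], [259, 246, 67, 54, 2081], [184, 348, 9, 8, 44]]
```

```bash
python3 -c "
from station import *
job_done(); print(get_time())"
```

```text
the job is handed in; nothing more can be done
the job is handed in; nothing more can be done
```

The job is handed in. I pushed the red stop to the far end of its slot with the fingers shut. Then I pushed the plate along the ledge with two half-open fingers behind its rear edge, backed off and lifted clear, at about 21 s of the 58 s allowed. No verdict was reported.

- **Stop:** A second, firmer push hit hard at the same place as the first. Its travel in the pictures was about 113 mm, from a start of about 2 mm. The two cameras disagree on its position by about 15 mm (joint value about 0.108 from the scene camera, 0.124 from the top camera). Only a few red pixels showed in the top view, and both values are above the required 0.1.
- **Plate:** It is flat, within about 3 mm of the lane's middle line and about 0.002 rad of its direction. The teal edge is 47 to 51 mm past the open end, depending on the camera and the warmer fit. The limits are 33 to 60 mm.
- **Other things on the bench:** The jar, tweezers and vial look unmoved in the final crops. I did not look closely at the rest, but a before-and-after comparison of the scene picture showed no changes that I could put down to them. The changes it found seemed to be the arm, its shadow, the plate and the stop.

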